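# Set the pouring bowl up for decorating

### The arm

A 6-joint arm with a two-finger parallel gripper is mounted at the origin on the work surface. World frame = base frame: x ahead of the robot, y to its left, z up, the work surface at z = 0. Lengths are in m, angles in rad, forces in N, time in s.
With the tool pointing down it reaches from about 0.325 to 0.875 m from the base axis. Payload 4.4 kg.
Tool frame: the origin (TCP) lies at the very end of the fingers, on their centre line; the grasp point (between the pads) lies 19 mm behind it (arm.grip_point_offset is the z of the grasp point in the tool frame, in m); z points along the fingers, y is the line along which they close (so a half turn about z gives the same grasp; the last joint's range is limited). The gripper opens to 85 mm and grips with 20 to 120 N. Pads are 22 mm wide; open, the fingers measure 114 mm over their backs; the gripper's body (76 mm by 85 mm) begins 54 mm behind the grasp point. The pads swing forward as they close: fully open they stand 13 mm farther back than shut.
Start: joints at [-1.454, 0.207, 1.542, -0, 1.393, -0.15], TCP at [0.152, -0.555, 0.231] pointing down, gripper open.
Joint ranges: [-2.73, 2.73], [-0.86, 2.22], [0.23, 2.46], [-1.11, 4.25], [0.08, 2.63], [-2.82, 2.82]. Speed limits (rad/s): [2.79, 2.79, 3.14, 3.14, 3.14, 3.14].

### API

Orientations are given as a unit quaternion [w, x, y, z].
In Python, from station import arm gives the robot as it stands.
- The arm moves only by the tool arm_command, never from a script. Its argument "motion" is a list of rows, each an object of numbers: "x", "y", "z": the shift along the world's x, y, z in m; "twist": the turn about the world's z in rad; "jaw": the finger opening in m, from 0 to 0.0854. A call has 1 to 5 rows; each row shifts and turns the commanded pose from where the row before left it; what a row does not reach is not made up. A row lasts 1/8 s, in which the tool goes at most 62.5 mm and 10.7 degrees, less where a joint would pass 70% of its speed; a pose out of reach is approached as far as the arm can. A call is refused whole if a number of a shift passes 0.0625 or a number of a turn 0.188, either way. A call with a gripper value outside its range is refused whole. The fingers move at their own pace and stop on an object; "newtons" is the grip in N (left out, the last holds). Time passes only in rows, so rows that do not move let the fingers close. It gives the time, the measured TCP pose, the force, the opening and the grip force at its end, in the units of the state.
- arm.observe(): the state, without advancing time (a new reading comes with each control period).
- arm.camera(name): name is "side" or "top" or "wrist"; returns a dict with "color" (420x560x3 uint8, red, green, blue), "intrinsics" (3x3 intrinsics, pixels), "rvec" (rotation vector, rad) and "tvec" (3), from world to camera coordinates, as OpenCV has them; the wrist camera has in their place "tool_from_camera" (4x4, takes a point from camera to tool coordinates, whose origin is the TCP and whose axes are the flange's). Camera axes: x right, y down, z forward; pixel columns grow to the right and rows downward; lengths in m; the calibration is good to about 2 mm. The wrist camera is an equidistant fisheye: a pixel r from the principal point sees the ray r / f radians off the axis. A picture is of the moment at which its call begins: read the wrist's pose just before it. There is no depth.
- arm.hand_in(): hands the job in; it is judged then, once.
The state is a dict: "time": time; "joint_positions": joint angles; "qvel": joint speeds; "effort": joint torques, N m; "eef_pos": TCP position; "eef_rot": TCP orientation; "wrist_force": force on the tool from outside, world axes, zero at the start; "ft_torque": the same for the moment, N m; "finger_gap": finger opening in m; "grasp_force": force on a finger pad.
Only numpy, scipy, OpenCV 4.12 (cv2) and the standard library are available. Lean on these libraries where they do the work, as an engineer would, in place of code of your own. Each camera call takes 0.05 s, during which the arm holds its last target. There are 200 camera calls.

### The job

First, without touching the bowl, push the spokes of the banding wheel round with a fingertip until the pouring spout of the bowl standing on it points straight at the flat steel arrow on the table. Only then push the wooden bar of the hand rest round, all the way to its stop, so that it reaches in over the wheel. The bowl must stay standing in the middle of the wheel, nothing is to be picked up, and the other things on the bench stay where they are.

Things in the scene. Friction and masses are not known exactly. Their poses are not given: they have to be found in the camera images.
- wheel_base: fixed dark steel foot of the banding wheel, 144 mm across, 50 mm high; origin on the wheel's vertical axis at table height; its z is up
- wheel (a joint): angle of the wheel's turning head, rad, growing counter-clockwise from above; free to turn either way for more than a whole turn. It turns stiffly (about 1 N at a spoke's end) and stays where it is left. The head is a dark steel disc 170 mm across, its top 70 mm above the table, with four equal spokes
- spoke0 (a point): the outer end of one of the head's four equal level steel spokes (90 degrees apart), 160 mm from the axis, 60 mm above the table. Each spoke runs out from the disc's edge and is 16 mm wide and 16 mm tall (52 to 68 mm above the table)
- spoke1 (a point): outer end of the next spoke, 90 degrees counter-clockwise from spoke0
- spoke2 (a point): outer end of the spoke across from spoke0
- spoke3 (a point): outer end of the spoke across from spoke1
- bowl: loose white porcelain pouring bowl, 0.35 kg, 100 mm across the rim, 55 mm high, standing in the middle of the wheel and turning with it (it is not attached); origin at the centre of its underside, 70 mm above the table; its x axis points out through the spout, its loop handle stands out to 79 mm on the other (-x) side
- spout_tip (a point): the tip of the bowl's pouring spout, at the rim, 70 mm from the bowl's axis
- pointer: fixed flat steel arrow lying on the table, 10 mm thick, a two-winged head with a short tail, pointing in at the wheel's axis; its origin is on the wheel's axis at table height and its x axis points from there out along the arrow, which lies 128 to 203 mm from the axis. The spout is to point along this x axis
- pointer_tip (a point): the arrow's tip, 128 mm from the wheel's axis, 10 mm above the table
- rest_base: fixed dark steel stand of the hand rest, foot 100 mm across, column 28 mm thick up to 100 mm; origin on the column's vertical axis at table height; the end of the bar's travel is when the bar points along this body's -y axis
- rest (a joint): angle of the hand rest's bar about its column, rad, growing counter-clockwise from above; starts near 0 (swung out towards the robot's side), its stop is at 1.40 (over the wheel, pointing near the bowl). It turns stiffly and stays where it is left
- rest_tip (a point): free end of the hand rest's level wooden bar, 190 mm from the column's axis, 112 mm above the table; the bar is 18 mm wide and 16 mm tall (104 to 120 mm above the table)
- cup: loose white porcelain cup, 72 mm across, 65 mm high; bystander, origin under its centre
- glaze_jar: loose glass jar with a cap, 56 mm across, 65 mm high; bystander, origin under its centre
- dish: loose white porcelain dish, 90 mm across, 35 mm high; bystander, origin under its centre
- knife: loose palette knife lying flat; bystander
- brush: loose brush lying flat; bystander
Mind the look-alikes: they are no part of the job. Of the things like the pointer, leave any that is pink; of the rest the larger one is meant.

How it is judged:
On the way, in this order (a step that is already met when the one before it is completed fails the run):
1. the spout points at the arrow, the wheel at rest, while the hand rest is still swung out (y of spout_tip in the frame of pointer between -0.01 and 0.01 m and x of spout_tip in the frame of pointer above 0.05 m and velocity of joint wheel between -0.05 and 0.05 rad/s and value of joint rest below 0.5 rad), for 0.3 s.
2. the hand rest is round at its stop (value of joint rest above 1.3 rad), for 0.2 s.
At the end, for the whole second after the job is handed in: the spout tip is within 10 mm sideways of the arrow's line (about 8 degrees), on the arrow's side; the hand rest is at 1.30 rad or more (its stop is at 1.40); the bowl stands upright, at rest, within 12 mm of the wheel's axis (y of spout_tip in the frame of pointer between -0.01 and 0.01 m and x of spout_tip in the frame of pointer above 0.05 m and value of joint rest above 1.3 rad and horizontal distance between bowl and wheel_base below 0.012 m and angle between bowl's own z axis and vertical below 0.1 rad and linear speed of bowl below 0.02 m/s); the robot touches nothing.
It fails at once if the robot touches the bowl (contact force between any of the fingers, the arm and bowl above 0.5 N).
It fails at once if the bowl is lifted, tipped or pushed off the middle of the wheel (height (world z) of bowl above 0.085 m or angle between bowl's own z axis and vertical above 0.2 rad or horizontal distance between bowl and wheel_base above 0.02 m).
It fails at once if a bystander is moved or picked up (distance of any of cup, glaze_jar, dish, knife, brush from where it was at the start of the episode above 0.03 m).
It also fails if it takes over 72 s, if anything falls off the work surface, if the arm or the gripper's body presses on something with over 40 N, if the wrist force passes 120 N, or if a joint passes its speed limit or range.

## Working session

There is one attempt and no reset: what is moved stays moved. The work goes in short steps, Python scripts to look and compute and a tool call to move; the robot and the scene stay as the last step left them, time stands still between calls to the robot, and variables do not carry over. Pictures are saved under pics/ and viewed, at most 10 in all, crops included, and the job is handed in when it is done.

Besides the shell and the picture viewer there is one more tool, called after "Emit:" by a JSON object that holds its "name" and its "arguments". arm_command: Moves the arm, as the interface text tells. Its arguments: {"type":"object","properties":{"motion":{"type":"array"},"newtons":{"type":"number"}},"required":["motion"]}

```bash
mkdir -p pics; cat > h.py <<'E'
import numpy as np, cv2
from station import arm
def shot(n,f):
    c=arm.camera(n); cv2.imwrite(f'pics/{f}.png',c['color'][:,:,::-1]); 
    if 'rvec' in c: np.savez(f'pics/{f}.npz',K=c['intrinsics'],r=c['rvec'],t=c['tvec'])
    return c
def ray(f,u,v,z):
    d=np.load(f'pics/{f}.npz'); R=cv2.Rodrigues(d['r'])[0]; C=-R.T@d['t'].ravel()
    w=R.T@np.linalg.inv(d['K'])@[u,v,1]; return (C+w*(z-C[2])/w[2]).round(4)
def proj(f,p):
    d=np.load(f'pics/{f}.npz'); return cv2.projectPoints(np.float64(p).reshape(-1,1,3),d['r'],d['t'],d['K'],None)[0][:,0].round(1)
E
python3 -c "
from h import *
shot('top','top0'); shot('side','side0'); print(arm.observe()['eef_rot'])"
```

```text
[-1.06288496e-03  9.91116613e-01  1.32991465e-01  2.45271403e-05]
```

View pics/top0.png

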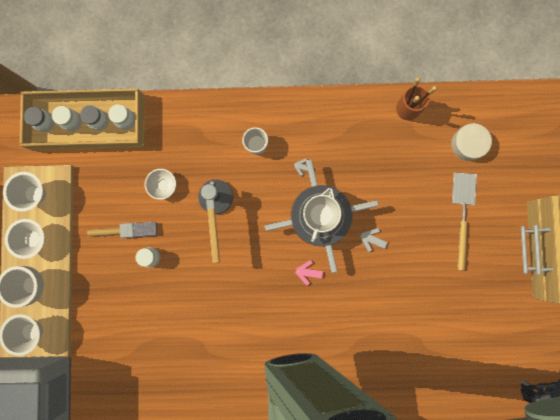

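View pics/side0.png

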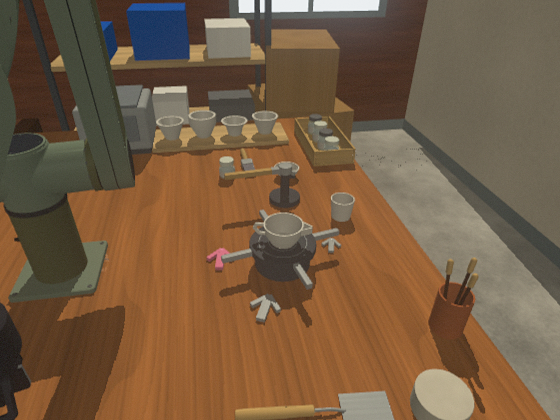

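The top view has the wheel at about (322,214), grey arrows at (305,167) and (374,240), the pink one at (309,272), and the rest column at (209,192) with its bar end at (215,261). I'll zoom in on the wheel.

```bash
python3 -c "
from h import *
im=cv2.imread('pics/top0.png')[140:300,250:410]
cv2.imwrite('pics/z1.png',cv2.resize(im,(600,600),interpolation=cv2.INTER_CUBIC))
print(proj('top0',[[0,0,0],[.5,0,0],[.5,.2,0]]))
d=np.load('pics/top0.npz');print(-cv2.Rodrigues(d['r'])[0].T@d['t'].ravel())"
```

```text
[[302.7 415.7]
 [298.7 237.2]
 [229.6 238.7]]
[0.45363107 0.00641624 1.41043347]
```

View pics/z1.png

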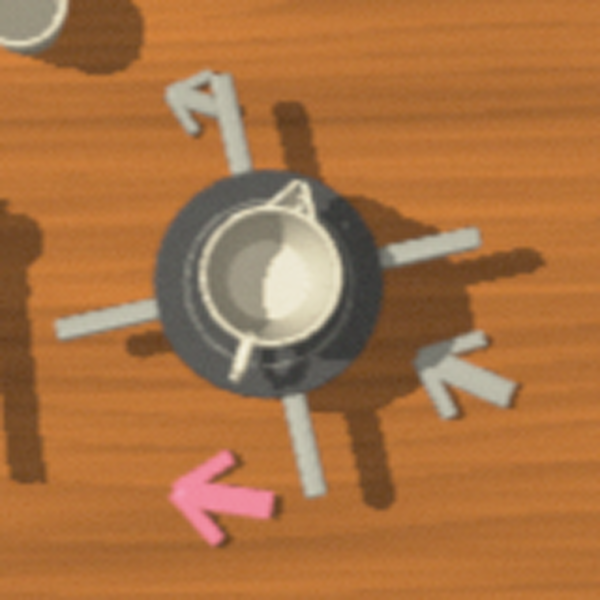

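The zoom shows the spout tip at (300,183), the handle at (240,380), and spoke ends at (223,77), (480,237), (315,495) and (57,330). The larger grey arrow has its tip at (420,355) and tail at (515,392), and it points at the wheel. The smaller grey arrow is upper left.

```bash
cat >> h.py <<'E'
def z(u,v,h): return ray('top0',u/3.75+250-.37,v/3.75+140-.37,h)[:2]
E
python3 -c "
from h import *
S=np.array([z(*p,.068) for p in [(223,77),(480,237),(315,495),(57,330)]]);print(S)
c=S.mean(0);ang=lambda v:np.degrees(np.arctan2(v[1],v[0]))
print('axis',c,'r',np.linalg.norm(S-c,axis=1),'ang',[ang(s-c) for s in S])
sp=z(300,183,.122);ha=z(240,380,.105);ce=z(271,276,.125);print('spout',ang(sp-c),np.linalg.norm(sp-c),ang(sp-ha),'bowl',ce)
t=z(420,355,.01);q=z(515,392,.01);print('arrow',t,q,ang(t-c),ang(q-c),ang(q-t),np.linalg.norm(t-c),np.linalg.norm(q-c))
col=ray('top0',209,188,.115);tip=ray('top0',215,261,.12);print('rest',col,tip,ang(tip-col))
for n,u,v in [('cup',255,141),('jar',148,258),('dish',160,185),('bar root',211,207),('small arrow',301,164)]: print(n,ray('top0',u,v,.05))
"
```

```text
[[ 0.7114 -0.0337]
 [ 0.5877 -0.2193]
 [ 0.4019 -0.0929]
 [ 0.5261  0.093 ]]
axis [ 0.556775 -0.063225] r [0.1574186  0.15910927 0.15769233 0.15920806] ang [np.float64(10.810262270470675), np.float64(-78.79246958666641), np.float64(-169.15324077922008), np.float64(101.1087840375235)]
spout -17.790479046375236 0.0702860672537595 -18.247912122187472 bowl [ 0.5578 -0.0622]
arrow [ 0.5041 -0.1802] [ 0.4744 -0.2512] -114.24250925324206 -113.66414628038365 -112.70003890002866 0.12828798170522446 0.20523216426768975
rest [0.6335 0.2383 0.115 ] [0.4379 0.2229 0.12  ] -175.49826896221833
cup [0.7738 0.1178 0.05  ]
jar [0.4492 0.4227 0.05  ]
dish [0.6544 0.3891 0.05  ]
bar root [0.5885 0.2447 0.05  ]
small arrow [ 0.7045 -0.0111  0.05  ]
```

Emit:
{"name": "arm_command", "arguments": {"motion": [{"x": 0.034, "y": 0.053, "z": 0, "jaw": 0}, {"x": 0.034, "y": 0.053, "z": 0, "jaw": 0}, {"x": 0.034, "y": 0.053, "z": 0, "jaw": 0}, {"x": 0.034, "y": 0.053, "z": 0, "jaw": 0}, {"x": 0.034, "y": 0.053, "z": 0, "jaw": 0}]}}

```text
invalid input at $.motion[0]: expected keys x, y, z, twist, jaw
```

Emit:
{"name": "arm_command", "arguments": {"motion": [{"x": 0.034, "y": 0.053, "z": 0}, {"x": 0.034, "y": 0.053, "z": 0}, {"x": 0.034, "y": 0.053, "z": -0.03}, {"x": 0, "y": 0, "z": -0.05}, {"x": 0, "y": 0, "z": 0}]}}

```text
invalid input at $.motion[0]: expected keys x, y, z, twist, jaw
```

Emit:
{"name": "arm_command", "arguments": {"motion": [{"x": 0.034, "y": 0.053, "z": 0, "twist": 0, "jaw": 0}, {"x": 0.034, "y": 0.053, "z": 0, "twist": 0, "jaw": 0}, {"x": 0.034, "y": 0.053, "z": 0, "twist": 0, "jaw": 0}, {"x": 0.034, "y": 0.053, "z": 0, "twist": 0, "jaw": 0}, {"x": 0.034, "y": 0.053, "z": 0, "twist": 0, "jaw": 0}]}}

```text
time: 0.72
eef_pos: [0.3209, -0.2896, 0.2309]
eef_rot: [-0.0, 0.991, 0.133, 0.0]
wrist_force: [1.3, -0.8, -0.6]
finger_gap: -0.0001
grasp_force: 0.0
```

Emit:
{"name": "arm_command", "arguments": {"motion": [{"x": 0.034, "y": 0.053, "z": 0, "twist": 0, "jaw": 0}, {"x": 0.034, "y": 0.053, "z": 0, "twist": 0, "jaw": 0}, {"x": 0.034, "y": 0.053, "z": -0.03, "twist": 0, "jaw": 0}, {"x": 0, "y": 0, "z": -0.05, "twist": 0, "jaw": 0}, {"x": 0, "y": 0, "z": 0, "twist": 0, "jaw": 0}]}}

```text
time: 1.35
eef_pos: [0.4148, -0.1361, 0.1505]
eef_rot: [-0.003, 0.991, 0.134, -0.004]
wrist_force: [-0.1, -0.2, 0.1]
finger_gap: -0.0001
grasp_force: 0.0
```

Emit:
{"name": "arm_command", "arguments": {"motion": [{"x": 0.012, "y": 0.003, "z": -0.04, "twist": 0, "jaw": 0}, {"x": 0, "y": 0, "z": -0.04, "twist": 0, "jaw": 0}, {"x": 0, "y": 0, "z": -0.02, "twist": 0, "jaw": 0}, {"x": 0, "y": 0, "z": 0, "twist": 0, "jaw": 0}]}}

```text
time: 1.85
eef_pos: [0.4297, -0.1367, 0.0544]
eef_rot: [-0.001, 0.991, 0.132, -0.001]
wrist_force: [-0.1, 0.4, -0.2]
finger_gap: 0.0002
grasp_force: 0.0
```

```bash
python3 -c "
from h import *
c=np.array([.5568,-.0632])
for a in np.r_[-153:-266:-7]: print(a,(c+.146*np.array([np.cos(np.radians(a)),np.sin(np.radians(a))])).round(3))"
```

```text
-153 [ 0.427 -0.129]
-160 [ 0.42  -0.113]
-167 [ 0.415 -0.096]
-174 [ 0.412 -0.078]
-181 [ 0.411 -0.061]
-188 [ 0.412 -0.043]
-195 [ 0.416 -0.025]
-202 [ 0.421 -0.009]
-209 [0.429 0.008]
-216 [0.439 0.023]
-223 [0.45  0.036]
-230 [0.463 0.049]
-237 [0.477 0.059]
-244 [0.493 0.068]
-251 [0.509 0.075]
-258 [0.526 0.08 ]
-265 [0.544 0.082]
```

Emit:
{"name": "arm_command", "arguments": {"motion": [{"x": -0.01, "y": 0.023, "z": -0.004, "twist": -0.07, "jaw": 0}, {"x": -0.005, "y": 0.017, "z": 0, "twist": -0.06, "jaw": 0}, {"x": -0.003, "y": 0.018, "z": 0, "twist": -0.12, "jaw": 0}, {"x": -0.001, "y": 0.017, "z": 0, "twist": -0.12, "jaw": 0}, {"x": 0.001, "y": 0.018, "z": 0, "twist": -0.12, "jaw": 0}]}}

```text
time: 2.48
eef_pos: [0.4144, -0.0441, 0.053]
eef_rot: [0.001, 0.993, -0.114, 0.002]
wrist_force: [0.1, -2.2, -0.1]
finger_gap: -0.0001
grasp_force: 0.8
```

Emit:
{"name": "arm_command", "arguments": {"motion": [{"x": 0.002, "y": 0.018, "z": 0, "twist": -0.12, "jaw": 0}, {"x": 0.005, "y": 0.016, "z": 0, "twist": -0.12, "jaw": 0}, {"x": 0.008, "y": 0.017, "z": 0, "twist": -0.12, "jaw": 0}, {"x": 0.01, "y": 0.015, "z": 0, "twist": -0.12, "jaw": 0}, {"x": 0.011, "y": 0.013, "z": 0, "twist": -0.12, "jaw": 0}]}}

```text
time: 3.1
eef_pos: [0.4503, 0.0356, 0.053]
eef_rot: [-0.0, 0.916, -0.402, 0.002]
wrist_force: [-0.7, -1.3, 0.9]
finger_gap: -0.0001
grasp_force: 0.8
```

Emit:
{"name": "arm_command", "arguments": {"motion": [{"x": 0.013, "y": 0.013, "z": 0, "twist": -0.12, "jaw": 0}, {"x": 0.014, "y": 0.01, "z": 0, "twist": -0.12, "jaw": 0}, {"x": 0.015, "y": 0.009, "z": 0, "twist": -0.12, "jaw": 0}, {"x": 0, "y": 0, "z": 0, "twist": 0, "jaw": 0}]}}

```text
time: 3.6
eef_pos: [0.4934, 0.0678, 0.053]
eef_rot: [-0.001, 0.83, -0.557, 0.002]
wrist_force: [-0.4, -0.4, -0.1]
finger_gap: -0.0001
grasp_force: 0.0
```

```bash
python3 -c "
from h import *
shot('top','top1');im=cv2.imread('pics/top1.png')[140:300,250:410]
cv2.imwrite('pics/z2.png',cv2.resize(im,(600,600),interpolation=cv2.INTER_CUBIC))"
```

```text
(no output)
```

View pics/z2.png

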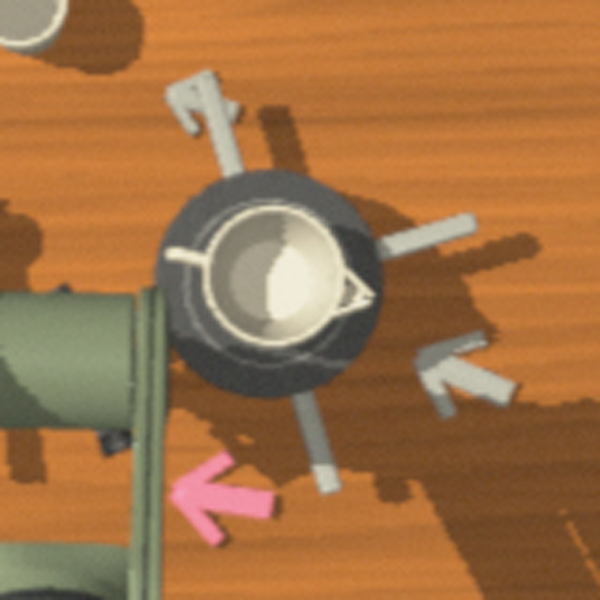

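The spout is now at (372,296), with spoke ends at (205,72), (475,222) and (330,490).

```bash
python3 -c "
from h import *
c=np.array([.5568,-.0632]);ang=lambda v:np.degrees(np.arctan2(v[1],v[0]))
for p in [(205,72),(475,222),(330,490)]: print(ang(z(*p,.068)-c))
print(ang(z(372,296,.122)-c),ang(z(372,296,.122)-z(168,253,.105)), z(275,276,.125))
print(ang(np.array([.4934,.0678])-c))"
```

```text
15.09308528868628
-74.59586377908731
-164.96271056203426
-101.73550540323399 -103.86642278437405 [ 0.5577 -0.065 ]
115.82556466208962
```

Emit:
{"name": "arm_command", "arguments": {"motion": [{"x": 0.013, "y": 0.006, "z": 0, "twist": -0.09, "jaw": 0}, {"x": 0.012, "y": 0.004, "z": 0, "twist": -0.09, "jaw": 0}, {"x": 0, "y": 0, "z": 0, "twist": 0, "jaw": 0}, {"x": 0, "y": 0, "z": 0, "twist": 0, "jaw": 0}]}}

```text
time: 4.15
eef_pos: [0.5135, 0.0606, 0.05]
eef_rot: [-0.013, 0.784, -0.62, -0.008]
wrist_force: [0.4, -0.2, -0.2]
finger_gap: 0.0001
grasp_force: 0.0
```

```bash
python3 -c "
from h import *
shot('top','top2');im=cv2.imread('pics/top2.png')[140:300,250:410]
cv2.imwrite('pics/z3.png',cv2.resize(im,(600,600),interpolation=cv2.INTER_CUBIC))"
```

```text
(no output)
```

View pics/z3.png

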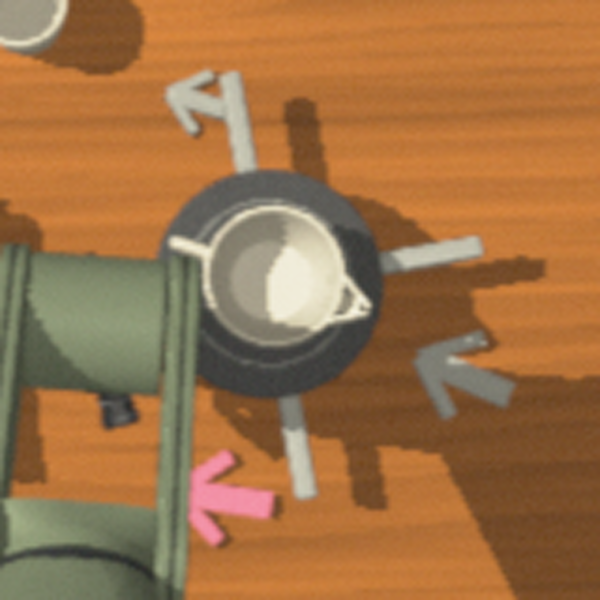

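The spout is at (370,307), with spoke ends at (232,75), (482,246) and (306,496). The tool didn't reach its target, so I'll check the joints.

```bash
python3 -c "
from h import *
c=np.array([.5568,-.0632]);ang=lambda v:np.degrees(np.arctan2(v[1],v[0]))
for p in [(232,75),(482,246),(306,496)]: print(ang(z(*p,.068)-c))
print(ang(z(370,307,.122)-c),ang(z(370,307,.122)-z(172,241,.105)), z(275,276,.125))
o=arm.observe();print(o['joint_positions'],o['eef_pos'],o['qvel'])"
```

```text
8.315125756791888
-81.2538377374448
-171.5142838991931
-108.05551212150304 -110.47422013785544 [ 0.5577 -0.065 ]
[-0.0685932   0.31087163  1.83355565  0.03674104  0.99657299  2.81956107] [0.51341043 0.06090023 0.04987747] [ 7.96567500e-03  3.53455831e-03  1.27362896e-03  3.77575641e-05
 -1.62737988e-03  1.46111008e-03]
```

Emit:
{"name": "arm_command", "arguments": {"motion": [{"x": -0.012, "y": 0.01, "z": 0, "twist": 0.15, "jaw": 0}, {"x": 0, "y": 0, "z": 0, "twist": 0, "jaw": 0}, {"x": 0, "y": 0, "z": 0, "twist": 0, "jaw": 0}]}}

```text
time: 4.58
eef_pos: [0.502, 0.071, 0.0498]
eef_rot: [-0.012, 0.828, -0.56, -0.009]
wrist_force: [0.1, -0.3, 0.2]
finger_gap: -0.0001
grasp_force: 0.0
```

Emit:
{"name": "arm_command", "arguments": {"motion": [{"x": 0.009, "y": 0.004, "z": 0, "twist": 0, "jaw": 0}, {"x": 0.006, "y": 0.002, "z": 0, "twist": 0, "jaw": 0}, {"x": 0.006, "y": 0.002, "z": 0, "twist": 0, "jaw": 0}, {"x": 0, "y": 0, "z": 0, "twist": 0, "jaw": 0}]}}

```text
time: 5.08
eef_pos: [0.5238, 0.079, 0.0497]
eef_rot: [-0.013, 0.829, -0.56, -0.009]
wrist_force: [-0.1, 0.2, -0.3]
finger_gap: -0.0002
grasp_force: 0.0
```

```bash
python3 -c "
from h import *
shot('top','top3');im=cv2.imread('pics/top3.png')[140:300,250:410]
cv2.imwrite('pics/z4.png',cv2.resize(im,(600,600),interpolation=cv2.INTER_CUBIC))"
```

```text
(no output)
```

View pics/z4.png

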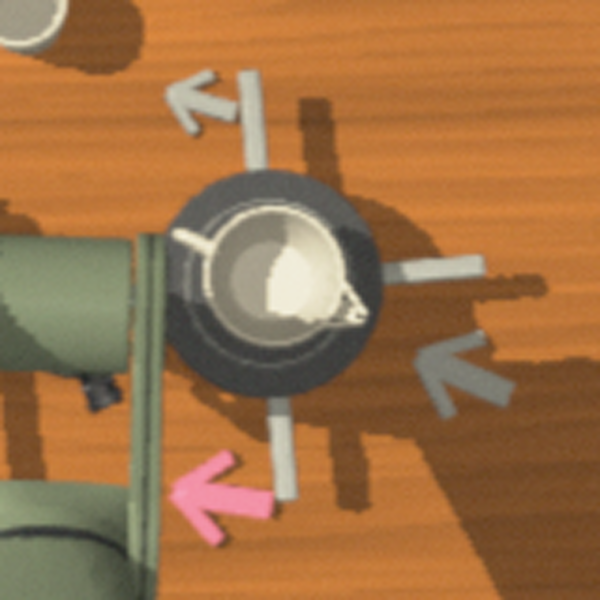

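The spout is at (363,319), with spoke ends at (249,73), (485,266) and (286,499).

```bash
python3 -c "
from h import *
c=np.array([.5568,-.0632]);ang=lambda v:np.degrees(np.arctan2(v[1],v[0]))
for p in [(249,73),(485,266),(286,499)]: print(ang(z(*p,.068)-c))
print(ang(z(363,319,.122)-c),ang(z(363,319,.122)-z(174,233,.105)), z(274,276,.125))
co=np.array([.6335,.2383]);print(np.degrees(np.linalg.norm(c-co)),ang(c-co))
"
```

```text
3.712460941182434
-86.61664041964002
-176.8725905238012
-115.90650799951436 -116.53021033034587 [ 0.5578 -0.0643]
17.824894731211614 -104.27298308225372
```

Emit:
{"name": "arm_command", "arguments": {"motion": [{"x": -0.012, "y": -0.002, "z": 0, "twist": 0, "jaw": 0}, {"x": -0.006, "y": 0, "z": 0.04, "twist": 0, "jaw": 0}, {"x": 0, "y": 0, "z": 0.055, "twist": 0, "jaw": 0}, {"x": 0, "y": 0, "z": 0.055, "twist": 0.16, "jaw": 0}, {"x": 0, "y": 0, "z": 0.01, "twist": 0.16, "jaw": 0}]}}

```text
time: 5.75
eef_pos: [0.5069, 0.0768, 0.2147]
eef_rot: [-0.013, 0.908, -0.418, -0.007]
wrist_force: [0.6, 0.5, -0.5]
finger_gap: 0.0003
grasp_force: 0.0
```

Emit:
{"name": "arm_command", "arguments": {"motion": [{"x": -0.004, "y": 0.04, "z": 0, "twist": 0.16, "jaw": 0}, {"x": -0.004, "y": 0.04, "z": 0, "twist": 0.16, "jaw": 0}, {"x": -0.004, "y": 0.04, "z": 0, "twist": 0.16, "jaw": 0}, {"x": -0.004, "y": 0.04, "z": 0, "twist": 0.16, "jaw": 0}, {"x": -0.002, "y": 0.04, "z": 0, "twist": 0.16, "jaw": 0}]}}

```text
time: 6.38
eef_pos: [0.4855, 0.2776, 0.2093]
eef_rot: [-0.005, 0.999, -0.031, -0.015]
wrist_force: [0.1, -0.7, -0.4]
finger_gap: -0.0002
grasp_force: 0.0
```

```bash
python3 -c "
from h import *
shot('top','top4');im=cv2.imread('pics/top4.png')[130:330,180:410]
cv2.imwrite('pics/z5.png',cv2.resize(im,(690,600),interpolation=cv2.INTER_CUBIC))
print(arm.observe()['joint_positions'])
co=np.array([.6335,.2383])
for a in np.r_[167:262:8]: print(a,(co+.15*np.array([np.cos(np.radians(a)),np.sin(np.radians(a))])).round(3))"
```

```text
[0.35844871 0.20765056 1.58696836 0.02607116 1.36880732 1.97989954]
167 [0.487 0.272]
175 [0.484 0.251]
183 [0.484 0.23 ]
191 [0.486 0.21 ]
199 [0.492 0.189]
207 [0.5  0.17]
215 [0.511 0.152]
223 [0.524 0.136]
231 [0.539 0.122]
239 [0.556 0.11 ]
247 [0.575 0.1  ]
255 [0.595 0.093]
```

View pics/z5.png

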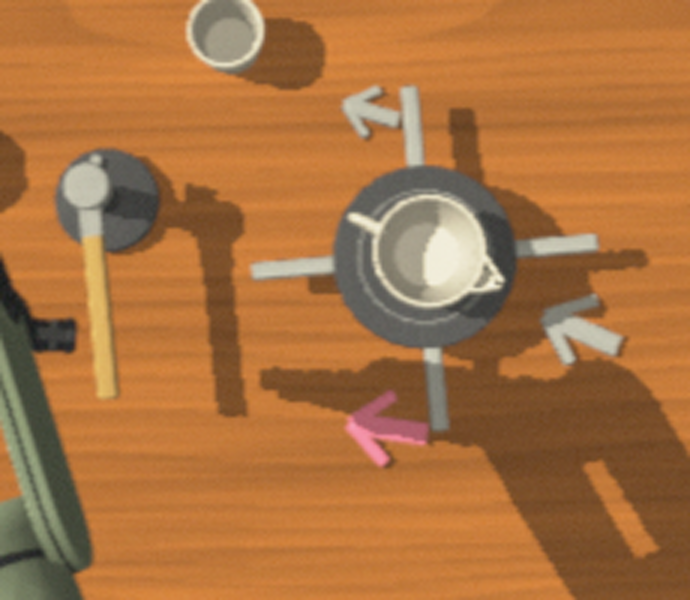

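The spout lines up with the arrow, and the bar is still at its start with its end at crop (107,395). Next I lower the finger on the bar's far side and push.

Emit:
{"name": "arm_command", "arguments": {"motion": [{"x": 0, "y": 0, "z": -0.05, "twist": 0.07, "jaw": 0}, {"x": 0, "y": 0, "z": -0.05, "twist": 0.07, "jaw": 0}, {"x": 0, "y": 0, "z": -0.02, "twist": 0, "jaw": 0}, {"x": 0, "y": 0, "z": 0, "twist": 0, "jaw": 0}]}}

```text
time: 6.92
eef_pos: [0.4841, 0.2756, 0.0872]
eef_rot: [-0.004, 0.999, 0.036, -0.018]
wrist_force: [0.1, 0.8, 0.6]
finger_gap: 0.0002
grasp_force: 0.0
```

Emit:
{"name": "arm_command", "arguments": {"motion": [{"x": -0.001, "y": -0.015, "z": 0, "twist": 0, "jaw": 0}, {"x": 0, "y": -0.012, "z": 0, "twist": 0, "jaw": 0}, {"x": 0, "y": -0.02, "z": 0, "twist": 0.14, "jaw": 0}, {"x": 0.002, "y": -0.02, "z": 0, "twist": 0.14, "jaw": 0}, {"x": 0.006, "y": -0.021, "z": 0, "twist": 0.14, "jaw": 0}]}}

```text
time: 7.55
eef_pos: [0.4948, 0.1883, 0.0913]
eef_rot: [-0.002, 0.969, 0.245, -0.014]
wrist_force: [-0.0, 2.6, 0.4]
finger_gap: -0.0001
grasp_force: 0.9
```

Emit:
{"name": "arm_command", "arguments": {"motion": [{"x": 0.007, "y": -0.018, "z": 0, "twist": 0.14, "jaw": 0}, {"x": 0.01, "y": -0.018, "z": 0, "twist": 0.14, "jaw": 0}, {"x": 0.013, "y": -0.016, "z": 0, "twist": 0.14, "jaw": 0}, {"x": 0.015, "y": -0.014, "z": 0, "twist": 0.14, "jaw": 0}, {"x": 0.016, "y": -0.012, "z": 0, "twist": 0.14, "jaw": 0}]}}

```text
time: 8.18
eef_pos: [0.5553, 0.1099, 0.0909]
eef_rot: [0.004, 0.827, 0.563, -0.014]
wrist_force: [-0.5, 1.3, -0.0]
finger_gap: -0.0001
grasp_force: 0.8
```

```bash
python3 -c "
from h import *
shot('top','top5');im=cv2.imread('pics/top5.png')[130:330,180:410]
cv2.imwrite('pics/z6.png',cv2.resize(im,(690,600),interpolation=cv2.INTER_CUBIC))
o=arm.observe();print(o['joint_positions'],o['eef_pos'])"
```

```text
[ 0.05257362  0.35700313  1.66341103 -0.02577747  1.13820352  0.43725464] [0.5577995  0.10826713 0.09125857]
```

View pics/z6.png

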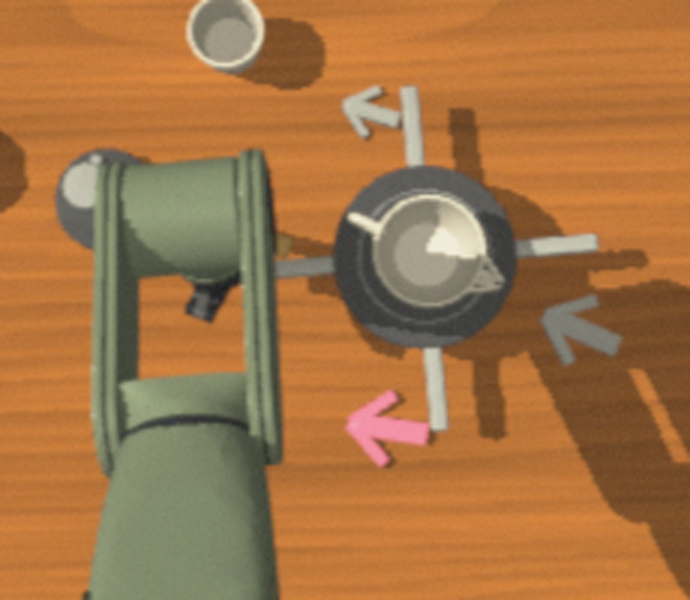

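The wheel hasn't moved, and the bar end shows at crop (285,243). I'll push gently on to the stop.

Emit:
{"name": "arm_command", "arguments": {"motion": [{"x": 0.01, "y": -0.005, "z": 0, "twist": 0.07, "jaw": 0}, {"x": 0.01, "y": -0.005, "z": 0, "twist": 0.07, "jaw": 0}, {"x": 0.009, "y": -0.004, "z": 0, "twist": 0.05, "jaw": 0}, {"x": 0, "y": 0, "z": 0, "twist": 0, "jaw": 0}]}}

```text
time: 8.72
eef_pos: [0.5697, 0.1014, 0.0903]
eef_rot: [-0.008, 0.771, 0.636, -0.024]
wrist_force: [-37.3, 12.0, 30.5]
finger_gap: 0.0001
grasp_force: 20.7
```

The force jumped, so I'll back off and look.

Emit:
{"name": "arm_command", "arguments": {"motion": [{"x": -0.015, "y": 0.006, "z": 0, "twist": 0, "jaw": 0}, {"x": -0.015, "y": 0.006, "z": 0, "twist": 0, "jaw": 0}, {"x": -0.05, "y": 0.01, "z": 0, "twist": 0, "jaw": 0}, {"x": -0.06, "y": 0, "z": 0.06, "twist": 0, "jaw": 0}, {"x": -0.06, "y": 0, "z": 0.06, "twist": 0, "jaw": 0}]}}

```text
time: 9.35
eef_pos: [0.4138, 0.1186, 0.1786]
eef_rot: [0.005, 0.771, 0.637, -0.015]
wrist_force: [1.3, 0.0, 0.0]
finger_gap: -0.0
grasp_force: 0.0
```

```bash
python3 -c "
from h import *
shot('top','top6');im=cv2.imread('pics/top6.png')[130:330,180:410]
cv2.imwrite('pics/z7.png',cv2.resize(im,(690,600),interpolation=cv2.INTER_CUBIC))
o=arm.observe();print(o['joint_positions'],o['eef_pos'])"
```

```text
[ 0.0983017  -0.05324043  1.92157535 -0.02603107  1.2851254   0.29491139] [0.41240466 0.1193595  0.18474376]
```

View pics/z7.png

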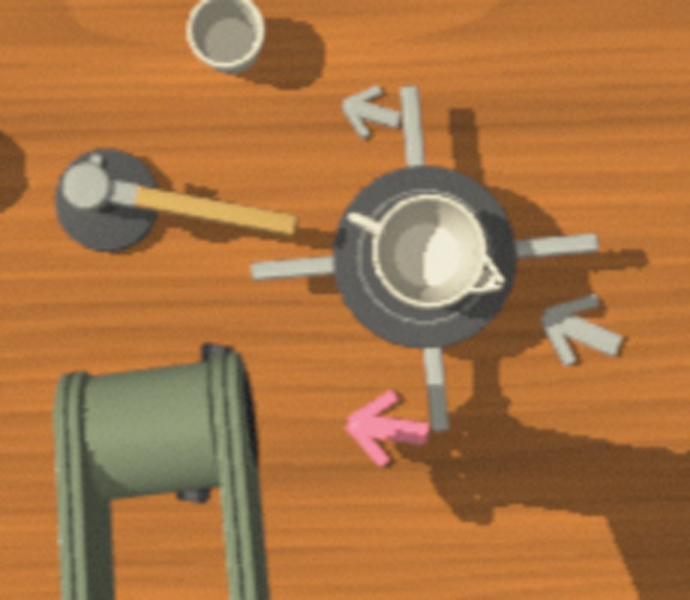

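The bar end is now at crop (295,226) and was at (107,395); the column is at (87,185). I'll compute how far it turned.

```bash
python3 -c "
from h import *
Z=lambda u,v,h:ray('top0',u/3+180-.33,v/3+130-.33,h)[:2]
ang=lambda v:np.arctan2(v[1],v[0])
co=Z(87,185,.12);a,b=Z(107,395,.12),Z(295,226,.12)
a0,b0=Z(92,238,.12),Z(135,195,.12)
print(co,a,b,ang(a-co),ang(b-co),ang(b-co)-ang(a-co),ang(b-b0)-ang(a-a0),np.linalg.norm(a-co),np.linalg.norm(b-co))"
```

```text
[0.6238 0.2383] [0.437  0.2221] [0.5828 0.0535] -3.055085325813413 -1.7891214725448643 1.2659638532685489 1.2691513682736184 0.18750114666316045 0.18929352867966726
```

Emit:
{"name": "arm_command", "arguments": {"motion": [{"x": 0.04, "y": -0.01, "z": -0.04, "twist": 0, "jaw": 0}, {"x": 0.04, "y": -0.01, "z": -0.04, "twist": 0, "jaw": 0}, {"x": 0.035, "y": -0.01, "z": -0.014, "twist": 0, "jaw": 0}, {"x": 0, "y": 0, "z": 0, "twist": 0, "jaw": 0}]}}

```text
time: 9.9
eef_pos: [0.532, 0.0876, 0.0827]
eef_rot: [0.005, 0.772, 0.636, -0.015]
wrist_force: [0.4, 0.0, 0.5]
finger_gap: -0.0
grasp_force: 0.0
```

Emit:
{"name": "arm_command", "arguments": {"motion": [{"x": 0.015, "y": -0.002, "z": 0.005, "twist": 0, "jaw": 0}, {"x": 0.01, "y": -0.002, "z": 0, "twist": 0, "jaw": 0}, {"x": 0.006, "y": -0.001, "z": 0, "twist": 0, "jaw": 0}]}}

```text
time: 10.28
eef_pos: [0.5619, 0.0839, 0.0896]
eef_rot: [0.006, 0.771, 0.637, -0.014]
wrist_force: [-0.9, 0.3, -0.2]
finger_gap: 0.0003
grasp_force: 0.0
```

Emit:
{"name": "arm_command", "arguments": {"motion": [{"x": 0.006, "y": -0.001, "z": 0, "twist": 0, "jaw": 0}, {"x": 0, "y": 0, "z": 0, "twist": 0, "jaw": 0}]}}

```text
time: 10.52
eef_pos: [0.5658, 0.0832, 0.0887]
eef_rot: [0.004, 0.771, 0.637, -0.016]
wrist_force: [-4.5, 1.3, 3.8]
finger_gap: 0.0
grasp_force: 2.3
```

Emit:
{"name": "arm_command", "arguments": {"motion": [{"x": 0.005, "y": -0.001, "z": 0, "twist": 0, "jaw": 0}, {"x": 0, "y": 0, "z": 0, "twist": 0, "jaw": 0}]}}

```text
time: 10.78
eef_pos: [0.5658, 0.0832, 0.0885]
eef_rot: [-0.0, 0.77, 0.637, -0.02]
wrist_force: [-17.8, 2.1, 13.6]
finger_gap: -0.0002
grasp_force: 9.5
```

The bar is rigidly blocked at a second contact point, so it is at its stop. I'll retreat and check.

Emit:
{"name": "arm_command", "arguments": {"motion": [{"x": -0.012, "y": 0.002, "z": 0, "twist": 0, "jaw": 0}, {"x": -0.03, "y": 0.003, "z": 0, "twist": 0, "jaw": 0}, {"x": -0.06, "y": 0.02, "z": 0.05, "twist": 0, "jaw": 0}, {"x": -0.04, "y": 0.02, "z": 0.06, "twist": 0, "jaw": 0}, {"x": 0, "y": 0, "z": 0, "twist": 0, "jaw": 0}]}}

```text
time: 11.4
eef_pos: [0.452, 0.1203, 0.1823]
eef_rot: [0.008, 0.77, 0.638, -0.01]
wrist_force: [0.8, 0.5, -0.6]
finger_gap: 0.0
grasp_force: 0.0
```

```bash
python3 -c "
from h import *
shot('top','top7');im=cv2.imread('pics/top7.png')[130:330,180:410]
cv2.imwrite('pics/z8.png',cv2.resize(im,(690,600),interpolation=cv2.INTER_CUBIC))"
```

```text
(no output)
```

View pics/z8.png

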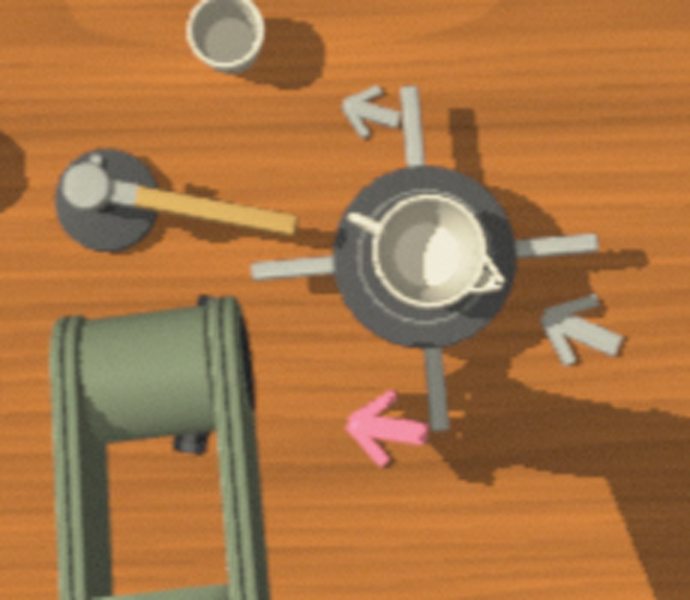

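The bar is at the same place (end at crop (295,226)), the bowl is centred with its spout on the arrow line, and the arm is clear.

```bash
python3 -c "
from station import arm
print(arm.hand_in())"
```

```text
the job is handed in; nothing more can be done
None
```

I handed the job in with the spout within about 2° of the arrow's line, the hand rest hard against its stop, the bowl centred on the wheel and the arm clear; the hand-in returned no verdict.

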